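Photometer reading through the green filter

ROBOT

A 6-joint arm with a two-finger parallel gripper is mounted at the origin on the work surface. World frame = base frame: x ahead of the robot, y to its left, z up, the work surface at z = 0. Lengths are in m, angles in rad, forces in N, time in s.
With the tool pointing down it reaches from about 0.25 to 0.725 m from the base axis. Payload 4 kg.
Tool frame: the origin (TCP) lies on the centre line of the jaws, within the pads' length; the fingertips stand ahead of it and the grasp point (between the pads) lies 11 mm behind it (bot.tip_extent is the z of the fingertips in the tool frame, in m); z points along the fingers, y is the direction in which the jaws open and shut (so a half turn about z gives the same grasp; the last joint's range is limited). The gripper opens to 85 mm and grips with 20 to 120 N. Pads are 22 mm wide; open, the fingers measure 114 mm over their backs; the gripper's body (76 mm by 85 mm) begins 54 mm behind the grasp point. The pads swing forward as they close: fully open they stand 13 mm farther back than shut.
Start: joints at [1.141, 0.241, 0.005, 1.335, 0, 1.571], TCP at [0.208, 0.455, 0.239] pointing down, gripper open.
Joint ranges: [-2.72, 2.72], [-1.05, 1.87], [-1.09, 1.28], [-1.99, 2.15], [-1.42, 1.44], [-3.14, 3.14]. Speed limits (rad/s): [2.79, 2.79, 3.14, 3.14, 3.14, 3.14].

INTERFACE

Orientations are given as a unit quaternion [x, y, z, w].
In Python, from workcell import bot gives the robot as it stands.
- The arm moves only by the shell command python3 -m jog 'ROWS'. ROWS is JSON, a list that holds one entry, the list of rows, each a list of 7 numbers: the shift along the world's x, y, z in m, then the turn, a rotation vector about the world's x, y, z in degrees, then the closure in counts, from 0 (fully open) to 255 (shut). In form: [[[tx, ty, tz, ax, ay, az, fingers], ...]]. A call has 1 to 10 rows; each row is the pose to reach, as a shift and turn from the pose commanded when the call began; what a row does not reach only later rows make up. A row lasts 1/12 s, in which the tool goes at most 41.7 mm and 7.16 degrees, less where a joint would pass 70% of its speed; a pose out of reach is approached as far as the arm can. A call with a gripper value outside its range is refused whole. The fingers move at their own pace and stop on an object; the grip force is fixed at half the most. Time passes only in rows, so rows that repeat a pose let the fingers close. It gives the time, the measured TCP pose, the force and the opening at its end, in the units of the state.
- bot.get_obs(): the state, without advancing time (a new reading comes with each control period).
- bot.camera(name): name is "side" or "top" or "wrist"; returns the picture (400x640x3 uint8, blue, green, red); there is no depth.
- bot.camera_model(name): a dict with "K" (3x3 intrinsics, pixels), "T" (4x4, takes a point from camera to world coordinates). Camera axes: x right, y down, z forward; pixel columns grow to the right and rows downward; lengths in m; the calibration is good to about 2 mm. A picture is of the moment at which its call begins: read the wrist's pose just before it. camera_model takes no time and is no camera call; for the wrist camera it gives the pose at the moment of the call.
- bot.job_done(): hands the job in, once; it reports no verdict.
The state is a dict: "clock": time; "joint_pos": joint angles; "joint_vel": joint speeds; "tau": joint torques, N m; "eef_pos": TCP position; "tool_rot": TCP orientation; "ft_force": force on the tool from outside, world axes, zero at the start; "ft_torque": the same for the moment, N m; "grip_width": finger opening in m.
Only numpy, scipy, OpenCV 4.12 (cv2) and the standard library are available. Lean on these libraries where they do the work, as an engineer would, in place of code of your own. Each camera call takes 0.05 s, during which the arm holds its last target. There are 200 camera calls.

TASK

On the bench photometer, push the thumb tabs of the filter turret round with a fingertip until the green filter's tab clicks home pointing at the white index bar; then press the round black measuring key fully down and let it go. Only touch and push lightly: do not pinch the turret or force it, press the key only when the green filter is in place, and leave the sample cell in its holder and everything else on the table where it is.

Things in the scene. Friction and masses are not known exactly. Their poses are not given: they have to be found in the camera images.
- photometer: Bench photometer, fixed: white housing 220 mm deep (x) by 340 wide (y), varying place and yaw. Origin: centre of its underside; x points away from the operator, y left, z up. Flat dark deck 70 mm above the table. On it, in its frame: turret axis x 0, y 65 mm; measuring key x -72, y -125; white cell holder, 85 x 80 x 30 mm high, centred x 40, y -122; nothing else stands over 8 mm.
- turret: Filter turret: black disc, radius 55 mm, turns either way without end about an upright axis; six thumb tabs every 60 degrees (counter-clockwise from above green, blue, white, red, orange, yellow), each in its round filter's colour. Origin on the axis at deck height, own -y axis along the green tab. Disc top 15 mm and metal hub (radius 19 mm) 24 mm above the deck.
- turret_axis (a point): Point on the turret's axis, 15 mm above the deck. A spring click stop holds the turret at every 60 degrees, one tab exactly on the index; 1 to 1.5 N sideways on a tab moves it. Pushed more than half way (30 degrees) it springs on by itself into the next stop, less and it springs back; within some 5 degrees of half way it may stay.
- green_tab (a point): Middle of the green tab's top edge, 70 mm from the axis, 34 mm above the deck. Every tab is an upright radial paddle 8 mm thick, from radius 50 to 82 mm and from 10 to 34 mm above the deck. Outside the disc's rim there is room between the tabs for a finger to go down, the deck there being bare.
- green_filter (a point): Centre of the green filter on the disc, 36.5 mm from the turret axis.
- beam (a point): Fixed point on the photometer where the selected filter's centre must be: 36.5 mm from the turret axis towards the index bar, at the height of the filters.
- index_mark (a point): Pointed tip of the white index bar (20 mm wide, 8 mm high) that runs along the deck in the photometer's -y direction from the turret to the cell holder; 85.5 mm from the turret axis, 8 mm above the deck. The selected tab points at it.
- key_top (a point): Centre of the top of the black measuring key (26 mm across, top 20 mm above the deck when up, 14 mm when fully down; in a grey collar 42 mm across, 10 mm high). It is pressed straight down. The point moves with the key.
- key (a joint): Travel of the measuring key in m: 0 up, 0.006 fully down, where it takes about 4 N; it springs back up when released.
- cell: Sample cell, a glass vial with a white cap, 24 mm across and 60 mm tall, standing loose in the cell holder on the deck (its top 130 mm above the table). Origin at the centre of its underside. Stays where it is.
- amber_white: Bystander: amber bottle with a white cap, 68 mm across, 150 mm tall, beside the photometer. Origin at the centre of its underside.
- amber_black: Bystander: amber bottle with a black cap, 68 mm across, 150 mm tall, beside the photometer. Origin at the centre of its underside.
- jar_green: Bystander: white jar with a green lid and label, 58 mm across, 85 mm tall, behind the photometer. Origin at the centre of its underside.
- jar_orange: Bystander: white jar with an orange lid and label, 58 mm across, 85 mm tall, behind the photometer. Origin at the centre of its underside.
- carton: Bystander: small cardboard carton 70 x 75 mm, 100 mm tall, to the right of the photometer. Origin at the centre of its underside.
- spare_a: Bystander: spare vial like the sample cell, in the blue rack at the robot's left. Origin at the centre of its underside.
- spare_b: Bystander: second spare vial in the blue rack. Origin at the centre of its underside.

How it is judged:
By the outcome, as a careful person would: the job done as asked, in the order asked, and still so for the second after the job is handed in, with the robot touching nothing.
It also fails if it takes over 48 s, if anything falls off the work surface, if the arm or the gripper's body presses on something with over 40 N, if the wrist force passes 120 N, or if a joint passes its speed limit or range.

## Working session

There is one attempt and no reset: what is moved stays moved. The work goes in short steps, Python scripts to look and compute and a shell command to move; the robot and the scene stay as the last step left them, time stands still between calls to the robot, and variables do not carry over. Pictures are saved under pics/ and viewed, about 8 in all and at most 12, crops included, and the job is handed in when it is done.

```bash
mkdir -p pics; ls; python3 - <<'E'
from workcell import bot
import cv2,numpy as np
o=bot.get_obs();print(o['clock'],o['eef_pos'],o['tool_rot'],o['grip_width'],bot.tip_extent)
for n in['top','side']:
    cv2.imwrite(f'pics/{n}0.png',bot.camera(n)); m=bot.camera_model(n);print(n,np.round(m['K'],1).tolist(),np.round(m['T'],3).tolist())
E
```

```text
pics
0.0 [0.20810622 0.45397742 0.23842585] [ 2.13260583e-01  9.76994823e-01 -9.97888529e-04 -2.11213998e-04] 0.08514430675198785 0.008
top [[439.1, 0.0, 321.4], [0.0, 439.1, 196.0], [0.0, 0.0, 1.0]] [[0.019, -0.986, 0.164, 0.35], [-1.0, -0.017, 0.01, 0.034], [-0.007, -0.164, -0.986, 1.307], [0.0, 0.0, 0.0, 1.0]]
side [[397.9, 0.0, 323.6], [0.0, 397.9, 193.4], [0.0, 0.0, 1.0]] [[-0.96, -0.171, 0.222, 0.319], [-0.281, 0.584, -0.762, 0.864], [0.001, -0.793, -0.609, 0.772], [0.0, 0.0, 0.0, 1.0]]
```

View pics/top0.png

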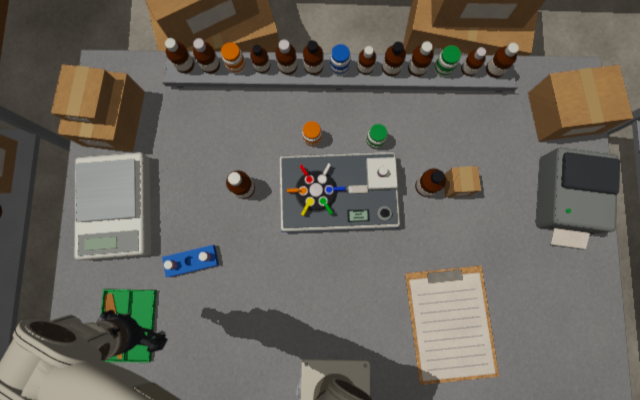

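View pics/side0.png

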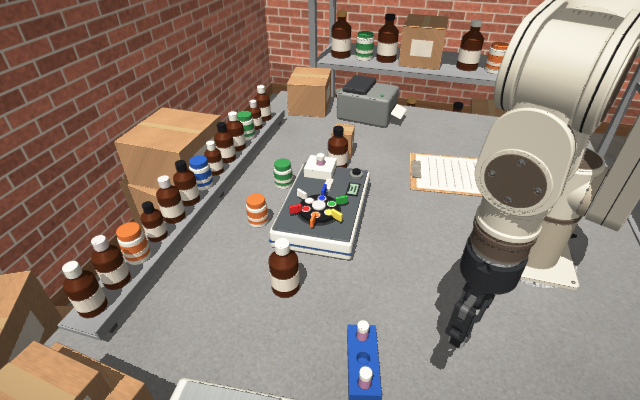

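The top view shows the turret hub at about (316,190). The blue tab is on the index to the right, green is at the lower right (325,206), and the key is at (385,213). So the turret must go one step counter-clockwise. Next I measure from the top view.

```bash
cat > h.py <<'E'
import numpy as np,cv2
from workcell import bot
def cast(m,px,z):
    px=np.atleast_2d(px).astype(float);K,T=np.array(m['K']),np.array(m['T'])
    r=np.c_[px,np.ones(len(px))]@np.linalg.inv(K).T@T[:3,:3].T
    return T[:3,3]+r*((z-T[2,3])/r[:,2])[:,None]
def proj(m,P):
    K,T=np.array(m['K']),np.array(m['T'])
    c=(np.atleast_2d(P)-T[:3,3])@T[:3,:3]@K.T
    return c[:,:2]/c[:,2:]
COL={'green':(50,75),'blue':(108,128),'yellow':(24,33),'orange':(9,18),'red':(0,5)}
def masks(im,smin=150,vmin=90):
    h=cv2.cvtColor(im,cv2.COLOR_BGR2HSV)
    return {k:cv2.inRange(h,(a,smin,vmin),(b,255,255)) for k,(a,b) in COL.items()}
E
python3 - <<'E'
from h import *
im=cv2.imread('pics/top0.png');m=bot.camera_model('top')
roi=np.zeros(im.shape[:2],np.uint8);roi[158:224,284:350]=255
for k,a in masks(im).items():
    n,l,s,c=cv2.connectedComponentsWithStats(a&roi)
    for i in range(1,n):
        if s[i,4]>8: print(k,s[i,4],c[i].round(1),cast(m,c[i],.1)[0].round(4))
for nm,p,z in[('hub',(316,190),.094),('key',(385,213),.09),('holder',(381,172),.10),('bottle',(433,176),.15)]:print(nm,cast(m,p,z).round(4))
g=cv2.cvtColor(im,cv2.COLOR_BGR2HSV)
w=((g[...,1]<60)&(g[...,2]>150)).astype(np.uint8); w[:145]=0;w[236:]=0;w[:,:272]=0;w[:,405:]=0
p=cv2.findNonZero(w);R=cv2.minAreaRect(p);print(R);print(cast(m,cv2.boxPoints(R),.07).round(4))
cv2.imwrite('pics/c1.png',cv2.resize(im[140:245,265:455],None,fx=4,fy=4,interpolation=cv2.INTER_CUBIC))
E
```

```text
green 63 [325.8 205.3] [0.5239 0.0333 0.1   ]
blue 27 [328.5 189.1] [0.5696 0.0265 0.1   ]
blue 36 [338.5 188. ] [ 0.5733 -0.0015  0.1   ]
yellow 84 [306.8 205.7] [0.5218 0.0859 0.1   ]
orange 48 [292.6 190.2] [0.5649 0.1267 0.1   ]
orange 35 [302.9 190.3] [0.565  0.0978 0.1   ]
red 71 [305.8 173.8] [0.6121 0.091  0.1   ]
hub [[0.5676 0.0614 0.094 ]]
key [[ 0.5065 -0.1322  0.09  ]]
holder [[ 0.621  -0.1202  0.1   ]]
bottle [[ 0.6012 -0.2533  0.15  ]]
((338.2171630859375, 190.6455078125), (74.09906768798828, 117.29788970947266), 87.79740142822266)
[[ 0.6705  0.1738  0.07  ]
 [ 0.6897 -0.166   0.07  ]
 [ 0.4745 -0.1721  0.07  ]
 [ 0.4558  0.1582  0.07  ]]
```

View pics/c1.png

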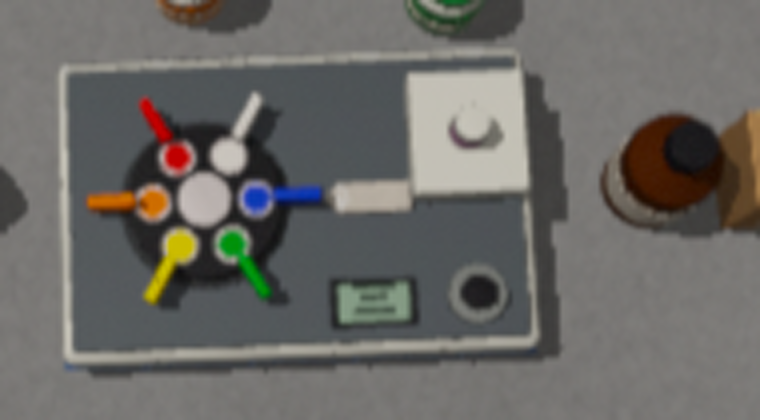

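The crop confirms that blue is on the index, so the turret needs one 60° step counter-clockwise. Axis is about (0.569, 0.0625), yaw about 3.4°, key about (0.507, -0.132). I'll push the yellow tab from the orange side. First I hover with the fingers shut.

```bash
python3 -m jog '[[[0.03,-0.03,0,0,0,7,255],[0.06,-0.06,0,0,0,14,255],[0.09,-0.09,0,0,0,21,255],[0.12,-0.12,0,0,0,28,255],[0.15,-0.15,0,0,0,28,255],[0.18,-0.18,0,0,0,28,255],[0.21,-0.21,0,0,0,28,255],[0.24,-0.24,0,0,0,28,255],[0.26,-0.27,0,0,0,28,255],[0.28,-0.29,0,0,0,28,255]]]'
python3 -m jog '[[[0.02,-0.02,0,0,0,0,255],[0.039,-0.038,0,0,0,0,255],[0.039,-0.038,0,0,0,0,255],[0.039,-0.038,0,0,0,0,255]]]'
python3 - <<'E'
from h import *
o=bot.get_obs();print(o['clock'],o['eef_pos'],o['tool_rot'],o['grip_width'],bot.tip_extent,o['joint_pos'].round(2) if hasattr(o['joint_pos'],'round') else o['joint_pos'])
m=bot.camera_model('wrist');im=bot.camera('wrist');cv2.imwrite('pics/w1.png',im)
print(np.array(m['T']).round(3).tolist())
A=np.array([.569,.0625]);print(proj(m,[[*A,.085],[.507,-.132,.09]]))
for k,a in masks(im,120,60).items():
    n,l,s,c=cv2.connectedComponentsWithStats(a)
    for i in range(1,n):
        if s[i,4]>150: print(k,s[i,4],c[i].round(1),cast(m,c[i],.085)[0].round(4),cast(m,c[i],.1)[0].round(4))
E
```

```text
clock: 0.93
eef_pos: [0.4842, 0.1676, 0.2389]
tool_rot: [-0.029, 1.0, -0.0, -0.001]
ft_force: [-0.2, 1.1, 0.3]
grip_width: 0.0002
clock: 1.27
eef_pos: [0.523, 0.1304, 0.2384]
tool_rot: [-0.028, 1.0, -0.0, -0.001]
ft_force: [0.3, -0.3, 0.1]
grip_width: 0.0001
1.2667 [0.52301569 0.13037161 0.23835771] [-2.79668681e-02  9.99608427e-01 -8.60846210e-05 -9.15821441e-04] 8.628600333041565e-05 0.008 [0.24 0.32 0.11 1.36 0.   0.19]
[[-0.056, 0.948, 0.313, 0.442], [0.998, 0.053, 0.019, 0.127], [0.001, 0.313, -0.95, 0.373], [0.0, 0.0, 0.0, 1.0]]
[[246.77339373 226.92922242]
 [ 34.69639064 156.70527546]]
green 260 [203.9 174.1] [0.516  0.0221 0.085 ] [0.5122 0.0276 0.1   ]
green 271 [227.9 197. ] [0.5379 0.0444 0.085 ] [0.533  0.0487 0.1   ]
green 1121 [103.4 352.3] [ 0.7397 -0.1095  0.085 ] [ 0.7243 -0.0972  0.1   ]
blue 4185 [591.   41.8] [0.3824 0.3561 0.085 ] [0.3855 0.3442 0.1   ]
blue 256 [212.8 226.8] [0.5708 0.0279 0.085 ] [0.5641 0.033  0.1   ]
blue 517 [181.3 230. ] [ 0.5762 -0.0044  0.085 ] [0.5692 0.0024 0.1   ]
yellow 517 [271.2 185.8] [0.5241 0.0869 0.085 ] [0.5198 0.089  0.1   ]
orange 267 [284.7 226.7] [0.5666 0.1011 0.085 ] [0.5601 0.1025 0.1   ]
orange 501 [312.5 229.4] [0.568  0.1296 0.085 ] [0.5614 0.1295 0.1   ]
red 238 [268.3 254.7] [0.5994 0.0847 0.085 ] [0.5912 0.0869 0.1   ]
red 288 [278.9 274.9] [0.6232 0.0962 0.085 ] [0.6137 0.0977 0.1   ]
```

View pics/w1.png

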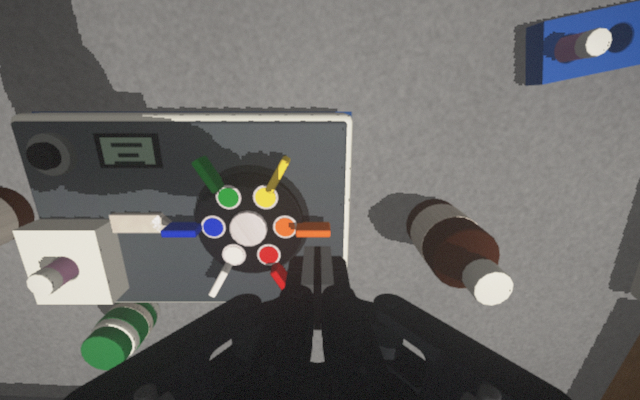

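The wrist view shows the hub at (248,228), blue at the index on the left, and the gap between yellow (278,175) and orange clear. Refined axis is (0.5687, 0.0645), yaw 3.3°. Going down into the orange/yellow gap.

```bash
python3 -m jog '[[[0.002,-0.001,-0.03,0,0,0,255],[0.004,-0.002,-0.06,0,0,0,255],[0.004,-0.002,-0.09,0,0,0,255],[0.004,-0.002,-0.11,0,0,0,255],[0.004,-0.002,-0.125,0,0,0,255],[0.004,-0.002,-0.135,0,0,0,255],[0.004,-0.002,-0.143,0,0,0,255],[0.004,-0.002,-0.143,0,0,0,255]]]'
python3 - <<'E'
from h import *
cv2.imwrite('pics/w2.png',np.vstack([bot.camera('wrist')[100:320,100:500],bot.camera('side')[140:270,220:420].repeat(2,0).repeat(2,1)]))
E
```

```text
clock: 1.98
eef_pos: [0.5253, 0.1302, 0.0951]
tool_rot: [-0.03, 1.0, -0.0, -0.001]
ft_force: [-0.6, -0.4, -0.2]
grip_width: -0.0001
```

View pics/w2.png

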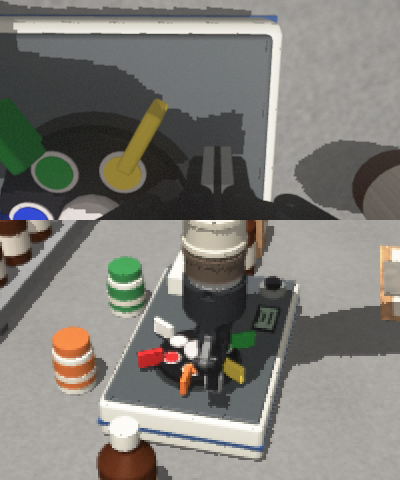

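The fingertips stand in the orange/yellow gap without touching anything. Now I push along the arc.

```bash
python3 -m jog '[[[-0.003,-0.004,0,0,0,0,255],[-0.006,-0.007,0,0,0,0,255],[-0.009,-0.011,0,0,0,0,255],[-0.012,-0.014,0,0,0,0,255],[-0.015,-0.018,0,0,0,0,255],[-0.018,-0.021,0,0,0,0,255],[-0.020,-0.024,0,0,0,0,255],[-0.022,-0.028,0,0,0,0,255],[-0.024,-0.031,0,0,0,0,255],[-0.026,-0.035,0,0,0,0,255]]]'
```

```text
clock: 2.92
eef_pos: [0.5006, 0.0945, 0.0963]
tool_rot: [-0.03, 1.0, 0.0, 0.0]
ft_force: [0.6, 1.4, -0.5]
grip_width: 0.0001
```

```bash
python3 -m jog '[[[-0.002,-0.003,0,0,0,0,255],[-0.004,-0.007,0,0,0,0,255],[-0.005,-0.011,0,0,0,0,255],[-0.006,-0.014,0,0,0,0,255],[-0.007,-0.018,0,0,0,0,255],[-0.0075,-0.022,0,0,0,0,255],[-0.008,-0.026,0,0,0,0,255],[-0.008,-0.030,0,0,0,0,255],[-0.008,-0.030,0,0,0,0,255]]]'
python3 - <<'E'
from h import *
cv2.imwrite('pics/w3.png',np.vstack([bot.camera('wrist')[0:260,0:500],bot.camera('side')[140:270,220:470].repeat(2,0).repeat(2,1)]))
E
```

```text
clock: 3.67
eef_pos: [0.4925, 0.0638, 0.0962]
tool_rot: [-0.029, 1.0, -0.0, -0.0]
ft_force: [0.3, 0.3, -0.9]
grip_width: 0.0003
```

View pics/w3.png

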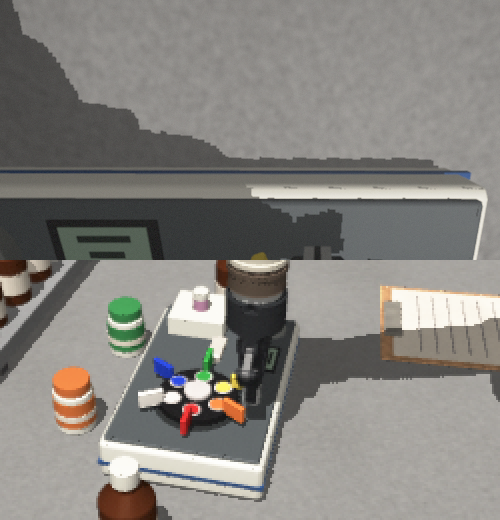

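Green now appears to be at the index, and the force has dropped to about 0.3 N. I back away, lift, and check from above on the way to the key.

```bash
python3 -m jog '[[[-0.006,0.003,0,0,0,0,255],[-0.012,0.003,0,0,0,0,255],[-0.012,0.003,0.03,0,0,0,255],[-0.012,0.003,0.06,0,0,0,255],[-0.012,0.003,0.1,0,0,0,255],[-0.012,-0.03,0.12,0,0,0,255],[-0.012,-0.07,0.14,0,0,0,255],[-0.012,-0.1,0.14,0,0,0,255],[-0.012,-0.1,0.14,0,0,0,255],[-0.012,-0.1,0.14,0,0,0,255]]]'
python3 - <<'E'
from h import *
m=bot.camera_model('wrist');im=bot.camera('wrist');cv2.imwrite('pics/w4.png',im)
P=lambda *a:cast(m,*a)[0,:2]
c={}
for k,a in masks(im,110,45).items():
    n,l,s,cc=cv2.connectedComponentsWithStats(a)
    for i in range(1,n):
        p=P(cc[i],.085);r=p-[.5687,.0645]
        if s[i,4]>100 and np.hypot(*r)<.1: print(k,s[i,4],cc[i].round(1),p.round(4),'r',np.hypot(*r).round(4),'ang',np.degrees(np.arctan2(r[1],r[0])).round(1))
g=cv2.cvtColor(im,cv2.COLOR_BGR2GRAY)
print('key pred px',proj(m,[.5078,-.1293,.09]), bot.get_obs()['eef_pos'])
E
```

```text
clock: 4.6
eef_pos: [0.4801, -0.0363, 0.2366]
tool_rot: [-0.028, 1.0, 0.0, 0.0]
ft_force: [-0.5, 0.1, -0.1]
grip_width: -0.0001
green 220 [371.7 272.4] [0.571  0.0287] r 0.0359 ang -86.4
green 204 [354.8 277.1] [0.5777 0.0112] r 0.0541 ang -80.4
yellow 497 [385.4 235.3] [0.5271 0.0378] r 0.0495 ang -147.3
orange 906 [440.7 231.7] [0.5199 0.0936] r 0.0568 ang 149.2
red 231 [440.4 272.4] [0.5669 0.102 ] r 0.0376 ang 92.7
red 538 [470.8 276.4] [0.57   0.1356] r 0.0711 ang 89.0
key pred px [[219.15771635 210.80467407]] [ 0.47992227 -0.03530758  0.23601031]
```

View pics/w4.png

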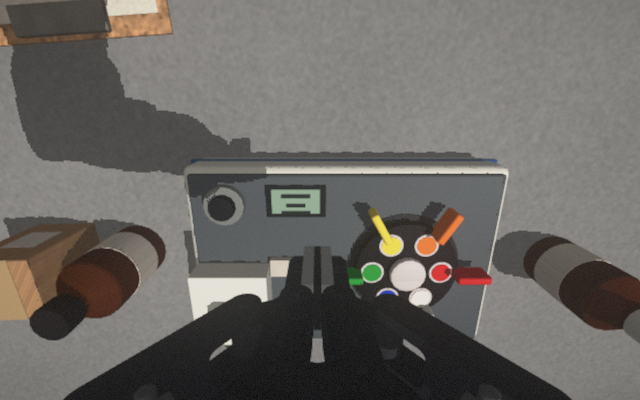

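The wrist view shows the green filter (372,272) on the index line at -86.4°, against an index direction of -86.7°. The black key is at about (221,207). Refining the key position.

```bash
python3 - <<'E'
from h import *
im=cv2.imread('pics/w4.png');m=bot.camera_model('wrist')
g=cv2.cvtColor(im,cv2.COLOR_BGR2GRAY)[180:235,195:250]
a=(g<28).astype(np.uint8);n,l,s,c=cv2.connectedComponentsWithStats(a)
for i in range(1,n):
    if s[i,4]>60:
        p=c[i]+[195,180];print(s[i].tolist(),p.round(1),cast(m,p,.09).round(4))
E
python3 -m jog '[[[0.01,-0.03,0,0,0,0,255],[0.02,-0.06,0,0,0,0,255],[0.026,-0.09,-0.02,0,0,0,255],[0.026,-0.096,-0.04,0,0,0,255],[0.026,-0.096,-0.07,0,0,0,255],[0.026,-0.096,-0.09,0,0,0,255],[0.026,-0.096,-0.1,0,0,0,255],[0.026,-0.096,-0.1,0,0,0,255]]]'
```

```text
clock: 5.32
eef_pos: [0.5044, -0.1294, 0.1331]
tool_rot: [-0.03, 1.0, 0.001, -0.003]
ft_force: [-0.8, -0.2, 0.2]
grip_width: 0.0003
```

```bash
python3 - <<'E'
from h import *
im=cv2.imread('pics/w4.png');m=bot.camera_model('wrist');m['T']=np.array(m['T'],float)
m['T'][:3,3]+=np.array([.4799,-.0353,.236])-bot.get_obs()['eef_pos']
g=cv2.cvtColor(im,cv2.COLOR_BGR2GRAY)[185:232,200:248]
t,a=cv2.threshold(cv2.GaussianBlur(g,(3,3),0),g.min()+20,1,cv2.THRESH_BINARY_INV);print(t,g.min())
n,l,s,c=cv2.connectedComponentsWithStats(a)
for i in range(1,n):
    if s[i,4]>60:
        p=c[i]+[200,185];print(s[i].tolist(),p.round(1),cast(m,p,.09).round(4))
cv2.imwrite('pics/s5.png',bot.camera('side')[140:260,240:440].repeat(3,0).repeat(3,1))
E
```

```text
50.0 30
[9, 11, 25, 24, 445] [220.9 207.3] [[ 0.5029 -0.1258  0.09  ]]
```

View pics/s5.png

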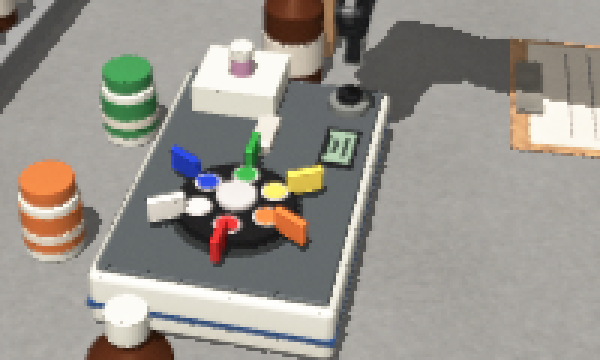

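Green is at the index, and the fingertips are above the key. I'll press in steps and watch the force.

```bash
python3 -m jog '[[[0.002,0,-0.02,0,0,0,255],[0.002,0,-0.03,0,0,0,255],[0.002,0,-0.034,0,0,0,255],[0.002,0,-0.037,0,0,0,255],[0.002,0,-0.037,0,0,0,255]]]'
python3 -m jog '[[[0,0,-0.002,0,0,0,255],[0,0,-0.004,0,0,0,255],[0,0,-0.004,0,0,0,255]]]'
```

```text
clock: 5.78
eef_pos: [0.5087, -0.1311, 0.0995]
tool_rot: [-0.03, 1.0, 0.0, -0.0]
ft_force: [0.3, -0.5, 0.0]
grip_width: -0.0003
clock: 6.03
eef_pos: [0.5094, -0.1315, 0.0959]
tool_rot: [-0.029, 1.0, -0.0, 0.001]
ft_force: [0.3, -0.4, 1.6]
grip_width: 0.0002
```

```bash
python3 -m jog '[[[0,0,-0.002,0,0,0,255],[0,0,-0.004,0,0,0,255],[0,0,-0.004,0,0,0,255]]]'
python3 -m jog '[[[0,0,-0.001,0,0,0,255],[0,0,-0.002,0,0,0,255],[0,0,-0.002,0,0,0,255]]]'
```

```text
clock: 6.28
eef_pos: [0.5094, -0.1315, 0.0921]
tool_rot: [-0.029, 1.0, -0.0, 0.001]
ft_force: [0.4, 0.9, 3.6]
grip_width: 0.0003
clock: 6.53
eef_pos: [0.5095, -0.1315, 0.0918]
tool_rot: [-0.029, 1.0, -0.0, 0.001]
ft_force: [-3.7, 1.0, 15.2]
grip_width: -0.0004
```

The key has bottomed out: z stalls at 0.0918 and the force jumps to 15 N. Releasing.

```bash
python3 -m jog '[[[0,0,0.005,0,0,0,255],[0,0,0.015,0,0,0,255],[0,0,0.04,0,0,0,255],[0,0,0.07,0,0,0,255],[0,0,0.1,0,0,0,255],[-0.04,0.05,0.13,0,0,0,255],[-0.08,0.05,0.14,0,0,0,255],[-0.1,0.05,0.14,0,0,0,255],[-0.1,0.05,0.14,0,0,0,255],[-0.1,0.05,0.14,0,0,0,255]]]'
python3 - <<'E'
from h import *
t=bot.camera('top');print(np.abs(t.astype(int)-cv2.imread('pics/top0.png')).max(2)[120:280,150:490].__gt__(60).sum())
cv2.imwrite('pics/f.png',np.vstack([t[120:270,200:490].repeat(2,0).repeat(2,1)[:,:560],bot.camera('side')[120:260,220:500].repeat(2,0).repeat(2,1)]))
E
```

```text
clock: 7.37
eef_pos: [0.407, -0.081, 0.2301]
tool_rot: [-0.03, 1.0, -0.0, 0.0]
ft_force: [1.1, 0.4, -0.6]
grip_width: 0.0002
1741
```

View pics/f.png

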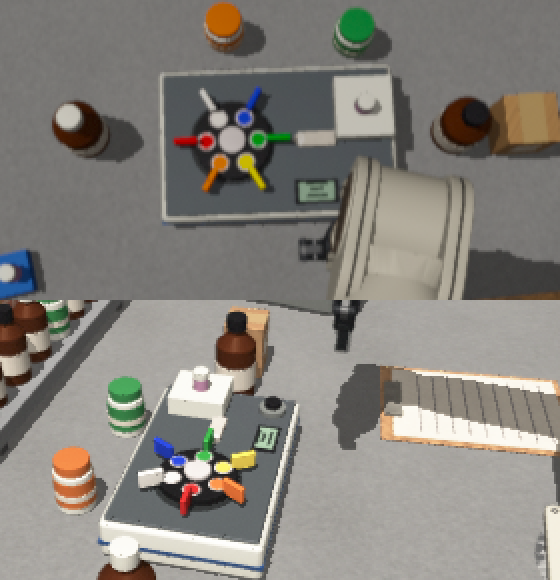

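The final view shows green at the index, the key back up, everything else in place, and the robot clear.

```bash
python3 -c "
from workcell import bot
print(bot.job_done())"
```

```text
the job is handed in; nothing more can be done
None
```

The green filter is at the index, and the measuring key was pressed fully down and released. The job is handed in at about 7.5 s on the robot's clock.

- **Turret:** I pushed the yellow tab one step counter-clockwise with shut fingertips, with readings of about 1.5 N or less. The wrist camera then put the green filter at -86.4°, against an index direction of -86.7°. The distance from the axis measured 35.9 mm, where 36.5 mm is expected.
- **Key:** I pressed it only after that check. The force read 3.6 N near full travel. The tip then stopped moving and the force rose to about 15 N against the end stop, more than the 4 N it needed.
- **Key position:** The estimates of the key's centre disagreed by about 5 mm. The press was a few millimetres off the average, but still on the key.
- **Final check:** The last top and side pictures show green on the index, the key back up, and the cell, bottles, jars and carton where they were. They don't show the spare vials fully, but the arm never went low near the rack. The before/after top-picture comparison proved nothing because the arm covered part of the view.

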